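# Lock the turning cake turntable with its pin

## Task

The powered cake turntable on the shop counter is running and has to be locked: take the knobbed lock pin out of the wooden tool block and stand it in the guide of the lock bracket so that its foot rides on the turning deck, then leave the pin and slow the deck with a light fingertip touch on its rim until the pin catches in the deck's hole and holds it. Only then press the pin fully home, its collar down on the guide; do not lean hard on the turntable, and leave the other things on the counter and in the block where they are.

Things in the scene. Friction and masses are not known exactly. Their poses are not given: they have to be found in the camera images.
- pin_knob (a point): Centre of the knob of the steel lock pin, the grasp point: upright ribbed cylinder knob 27 mm across and 32 mm high (its lowest 4 mm is the collar, 26 mm across). Below it a round shank 12 mm across and 62 mm long; foot 78 mm below this point, with a 2 mm chamfer. Mass about 0.11 kg. At the start it stands upright in one of the block's three holes, 45 mm deep in them; the knob's underside is 17 mm above the block.
- guide (a point): Centre of the mouth, at the top, of the vertical 13.5 mm round guide hole of the lock bracket (steel block 36 x 36 x 28 mm high, fixed to the turntable, reaching in over the deck). Deck surface 36 mm (+-2.5) below this point, under it a fixed lug with a slot for the pin. Pin riding on the deck: knob centre 42 mm (+-2.5) above this point; pressed home: 16 mm above, the collar resting on the guide.
- deck_centre (a point): Nominal centre of the deck's top; the clamped seat may hold the deck up to 2 mm higher or lower, and its rim wobbles 0.6 mm either way in a turn and gives 0.1 mm per N. Deck: metal disc, radius 160 mm, 8 mm thick, grey non-slip rim. On it a cake board (radius 92 mm, 8 mm high) with a tart (top 35 mm above the deck). Outside the board the rim is free to touch, away from the bracket (post 179 to 195 mm out).
- deck (a joint): Turn of the deck in rad, growing counter-clockwise from above; its one hole (14 mm, 125 mm from the axis) lies under the guide at every multiple of 2 pi. A motor with a slip clutch turns it at about 2.8 rad/s (2.5 with the pin riding), too fast for the pin to catch. Rubbing on the rim slows it in proportion to the force; pressing down with about 2 to 6 N there stops it; let go, it speeds up again.
- turntable: The cake turntable, fixed to the counter: white round housing, deck on top, lock bracket at one side; origin under the deck's axis, 106 mm below the guide's mouth, x axis towards the bracket (guide 125 mm out along it). The pin catches in the hole when the deck creeps at less than about 1 rad/s; the clutch's pull then binds it part-way down, and a push of 2 to 10 N on its knob takes it home.
- tool_block: Wooden block 200 x 56 x 55 mm high, three 13.5 mm holes 45 mm deep in a row along its x axis at -70, 0 and +70 mm; origin at the centre of its underside. The holes hold the lock pin and two other tools in any order. Fixed; a bystander, to be left alone
- steel_tool: Steel tool standing in the block: the tallest of the three, slim round handle 18 mm across that tapers to a point, 155 mm long in all; origin at its foot; a bystander, to be left alone
- ball_tool: Steel tool standing in the block, with a ball head 34 mm across, 115 mm long in all; origin at its foot; a bystander, to be left alone
- jar: Glass jar, 84 mm across, 130 mm high, origin under its centre; a bystander, to be left alone
- sweet_box: Carton for sweets, 150 x 220 x 60 mm, origin under its centre; a bystander, to be left alone
- bowl: Steel bowl, 130 mm across, 50 mm high, origin under its centre; a bystander, to be left alone
- spatula: Spatula with a black handle, 240 mm long, lying, origin under its middle; a bystander, to be left alone
- cup: White cup, 72 mm across, 80 mm high, origin under its centre; a bystander, to be left alone
- tape_dispenser: Blue tape dispenser, 160 x 70 x 91 mm high, origin under its centre; a bystander, to be left alone
There are look-alikes about, which are no part of the job. What is shaped like the part that bears pin_knob but yellow is not meant.

How it is judged:
By the outcome, as a careful person would: the job done as asked, in the order asked, and still so for the second after the job is handed in, with the robot touching nothing.
It also fails if it takes over 72 s, if anything falls off the work surface, if the arm or the gripper's body presses on something with over 40 N, if the wrist force passes 120 N, or if a joint passes its speed limit or range.

## Robot

A 6-joint arm with a two-finger parallel gripper is mounted at the origin on the work surface. World frame = base frame: x ahead of the robot, y to its left, z up, the work surface at z = 0. Lengths are in mm, angles in rad, forces in N, time in s.
With the tool pointing down it reaches from about 425 to 925 mm from the base axis. Payload 12.5 kg.
Tool frame: the origin (TCP) lies at the centre of the arm's flange, where the gripper is bolted on; the fingertips stand 173 mm ahead of it and the grasp point (between the pads) lies 155 mm ahead of it; z points along the fingers, y is the line along which they close (so a half turn about z gives the same grasp; the last joint's range is limited). The gripper opens to 85 mm and grips with 20 to 120 N. Pads are 22 mm wide; open, the fingers measure 114 mm over their backs; the gripper's body (76 mm by 85 mm) begins 54 mm behind the grasp point. The pads swing forward as they close: fully open they stand 13 mm farther back than shut.
Start: joints at [-1.453, 0.491, 1.559, -0, 1.092, -0.106], TCP at [138.73, -609.409, 404.727] pointing down, gripper open.
Joint ranges: [-3.1, 3.1], [-0.84, 2.19], [0.05, 2.79], [-1.13, 4.28], [0.06, 2.93], [-2.69, 2.69]. Speed limits (rad/s): [2.22, 2.22, 2.79, 3.14, 3.14, 3.14].

## Interface

Orientations are given as [roll, pitch, yaw] about the fixed x, y, z axes, in that order (R = Rz(yaw) Ry(pitch) Rx(roll)).
In Python, from station import manip, optics, workorder gives the robot as it stands. The module is installed in compiled form; this text tells all that it offers.
- The arm moves only by the tool play_rows, never from a script. Its argument "series" is a list that holds one entry, the list of rows, each a list of 7 numbers: the shift along the tool's x, y, z in units of 40 mm (1.0 is 40 mm), then the turn, a rotation vector about the tool's x, y, z in units of 5 degrees (1.0 is 5 degrees), then the opening, from -1 (shut) to 1 (fully open). In form: [[[tx, ty, tz, rx, ry, rz, fingers], ...]]. A call has 1 to 12 rows; each row is the pose to reach, as a shift and turn from the pose commanded when the call began, along the tool's axes at that moment; what a row does not reach only later rows make up. A row lasts 1/12 s, in which the tool goes at most 41.7 mm and 7.16 degrees, less where a joint would pass 70% of its speed; a pose out of reach is approached as far as the arm can. A call with a gripper value outside its range is refused whole. The fingers move at their own pace and stop on an object; the grip force is fixed at half the most. Time passes only in rows, so rows that repeat a pose let the fingers close. It gives the time, the measured TCP pose, the force, the opening and the grip force at its end, in the units of the state.
- manip.observe(): the state, without advancing time (a new reading comes with each control period).
- optics.read_camera(name): name is "side" or "top"; returns a dict with "frame" (420x560x3 uint8, blue, green, red), "intrinsics" (3x3 intrinsics, pixels), "k1" (the pictures are not rectified: a ray, as slopes to the right and down, at radius r is drawn at 1 + k1 r^2 times it, then the intrinsics apply), "position" and "attitude" of the camera in the world. Camera axes: x right, y down, z forward; pixel columns grow to the right and rows downward; lengths in mm; the calibration is good to about 2 mm. A picture is of the moment at which its call begins. There is no depth.
- workorder.close_job(): hands the job in; it is judged then, once.
The state is a dict: "time": time; "joint_positions": joint angles; "dq": joint speeds; "effort": joint torques, N m; "tcp_pos": TCP position; "orientation": TCP orientation; "ft_force": force on the tool from outside, world axes, zero at the start; "ft_torque": the same for the moment, N m; "width": finger opening in mm; "grasp_force": force on a finger pad.
Only numpy, scipy, OpenCV 4.12 (cv2) and the standard library are available. Lean on these libraries where they do the work, as an engineer would, in place of code of your own. Each camera call takes 0.05 s, during which the arm holds its last target. There are 200 camera calls.

## Working session

There is one attempt and no reset: what is moved stays moved. The work goes in short steps, Python scripts to look and compute and a tool call to move; the robot and the scene stay as the last step left them, time stands still between calls to the robot, and variables do not carry over. Pictures are saved under pics/ and viewed, at most 10 in all, crops included, and the job is handed in when it is done.

Besides the shell and the picture viewer there is one more tool, called after ">>>" as name([rows], argument=value, ...), one row to a line, values as JSON. play_rows: Moves the arm, as the interface text tells. Its arguments: {"type":"object","properties":{"series":{"type":"array"}},"required":["series"]}

```bash
mkdir -p pics; cat > h.py <<'E'
import numpy as np, cv2
from station import manip, optics, workorder
def cam(n):
    return optics.read_camera(n)
def R_(c):
    a=np.array(c["attitude"],float)
    if a.shape==(3,3): return a
    from scipy.spatial.transform import Rotation as R
    return R.from_euler('xyz',a).as_matrix() if a.size==3 else R.from_quat(a).as_matrix()
def ray(c,u,v):
    K=np.array(c["intrinsics"]); d=np.array([(u-K[0,2])/K[0,0],(v-K[1,2])/K[1,1]])
    s=d.copy()
    for _ in range(20): s=d/(1+c["k1"]*(s@s))
    r=R_(c)@np.array([s[0],s[1],1]); return np.array(c["position"],float),r/np.linalg.norm(r)
def onz(c,u,v,z):
    p,r=ray(c,u,v); return p+r*(z-p[2])/r[2]
def proj(c,P):
    q=R_(c).T@(np.array(P,float)-np.array(c["position"])); s=q[:2]/q[2]; s=s*(1+c["k1"]*(s@s))
    K=np.array(c["intrinsics"]); return np.array([K[0,0]*s[0]+K[0,2],K[1,1]*s[1]+K[1,2]])
def tri(c1,a,c2,b):
    p,r=ray(c1,*a); q,s=ray(c2,*b)
    t=np.linalg.lstsq(np.stack([r,-s],1),q-p,rcond=None)[0]
    A,B=p+r*t[0],q+s*t[1]; return (A+B)/2,np.linalg.norm(A-B)
E
python3 - <<'E'
from h import *
for n in("side","top"):
    c=cam(n); cv2.imwrite(f"pics/{n}0.png",c["frame"]); print(n,c["position"],c["attitude"],c["intrinsics"],c["k1"])
s=manip.observe();print(s)
E
```

```text
side [-152.12637964  799.11697095  922.22605491] [-2.23114588  0.00647478 -2.4037321 ] [[513.17985604   0.         284.85861884]
 [  0.         513.17985604 202.29716713]
 [  0.           0.           1.        ]] -0.1372812175981213
top [ 310.18202501  -13.03237349 1235.24638074] [-2.92712030e+00  1.32874271e-03 -1.51427813e+00] [[432.91852496   0.         275.07541336]
 [  0.         432.91852496 205.67795599]
 [  0.           0.           1.        ]] -0.07408977834809335
{'time': 0.1, 'joint_positions': array([-1.45260873e+00,  4.91502424e-01,  1.55938160e+00, -1.91696736e-05,
        1.09171359e+00, -1.05575012e-01]), 'dq': array([-0.00092827, -0.00147645, -0.00192288, -0.00044076,  0.0006846 ,
       -0.00104924]), 'effort': array([ 3.82821818e-03, -6.19445515e+01, -2.62024695e+01, -2.74292222e-05,
        2.90582662e-03, -4.46606165e-06]), 'tcp_pos': array([ 138.72052948, -609.38505199,  404.18651662]), 'orientation': array([-3.14059149e+00, -8.89945157e-05,  2.23771411e-01]), 'ft_force': array([ 0.70293607,  0.361188  , -0.14361374]), 'ft_torque': array([-0.03122306,  0.00115929,  0.01149914]), 'grasp_force': 0.0, 'width': 85.54167763587786}
```

View pics/side0.png

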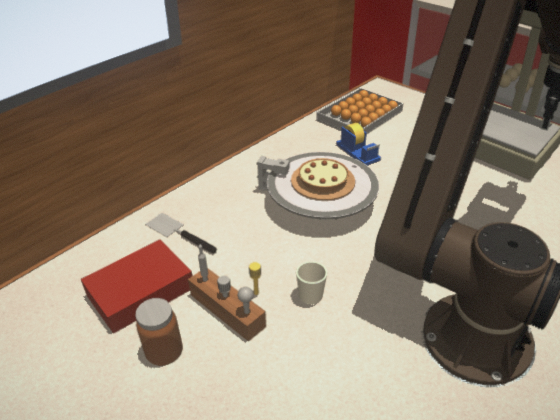

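View pics/top0.png

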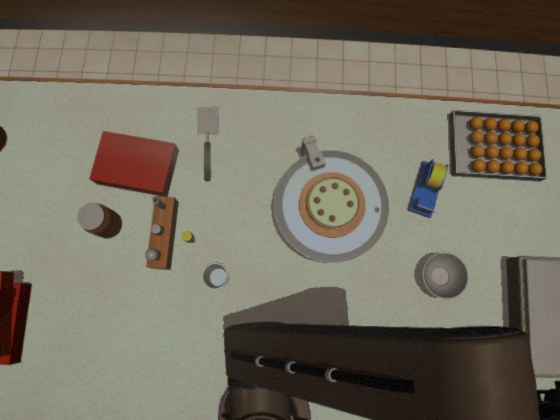

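Candidates for the pin: grey cylinder in the block's middle hole (side 224,284; top 156,229). Yellow look-alike (side 255,270; top 187,237), ball tool (245,294; top 152,254) and slim tool (203,265; top 158,203) are the others. The grey cylinder fits the description, so I'm checking it in a close crop along with the bracket.

```bash
python3 - <<'E'
from h import *
s=cv2.imread("pics/side0.png");t=cv2.imread("pics/top0.png")
def cr(i,u,v,w,h): return cv2.resize(i[v:v+h,u:u+w],(400,300),interpolation=cv2.INTER_CUBIC)
cv2.imwrite("pics/crop1.png",np.vstack([np.hstack([cr(s,180,245,100,75),cr(s,240,145,80,60)]),np.hstack([cr(t,120,190,100,75),cr(t,280,120,80,60)])]))
E
```

```text
(no output)
```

View pics/crop1.png

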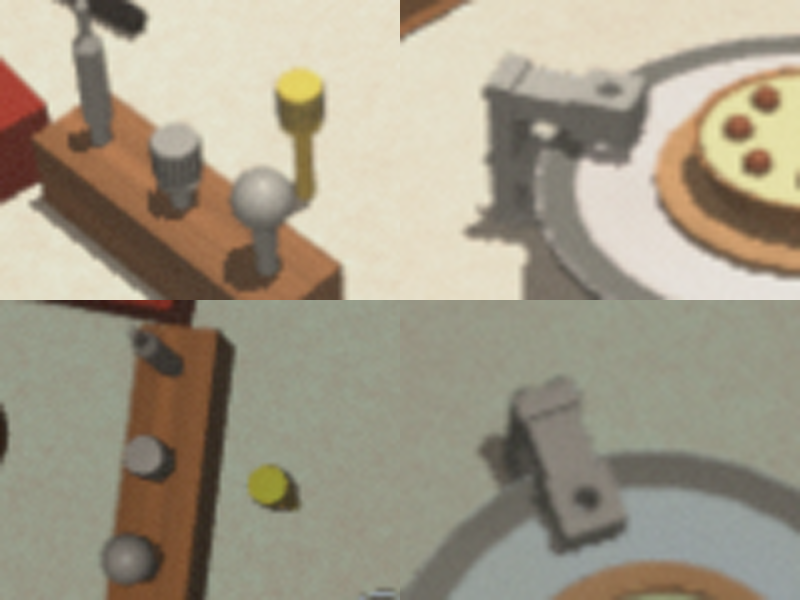

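```bash
python3 - <<'E'
from h import *
S=cam("side");T=cam("top")
pk=(224-.4,279.5-.4);tk=(156.75-.4,228.75-.4)
print("knob top",tri(S,pk,T,tk),onz(S,*pk,104),onz(T,*tk,104))
pg=(281.4,162.2);tg=(317,159)
print("guide",tri(S,pg,T,tg),onz(S,*pg,106),onz(T,*tg,106))
# block direction: other tools' tops
print("ball",tri(S,(245.3,294),T,(152.3,254)), "tall",tri(S,(202,255),T,(155,201)))
# deck outer edge in top view: radial gradient from pixel pts
f=T["frame"]; h=cv2.cvtColor(f,cv2.COLOR_BGR2HSV).astype(int)
# inner white deck disc (rim is dark grey): points of the white/grey border -> plane z=70
c0=np.array([331,206]); g=cv2.cvtColor(cv2.GaussianBlur(f,(3,3),0),cv2.COLOR_BGR2GRAY).astype(float)
pts=[]
for a in np.radians(np.arange(0,360,5)):
    r=np.arange(36,54,.5); xy=c0[:,None]+r*np.array([[np.cos(a)],[np.sin(a)]])
    v=cv2.remap(g.astype(np.float32),xy[0].astype(np.float32)[None],xy[1].astype(np.float32)[None],1)[0]
    d=np.diff(v); i=d.argmin()
    if d[i]<-6: pts.append(onz(T,*xy[:,i],70)[:2])
P=np.array(pts)
for _ in range(4):
    A=np.c_[2*P,np.ones(len(P))];x=np.linalg.lstsq(A,(P**2).sum(1),rcond=None)[0];R=np.sqrt(x[2]+x[:2]@x[:2])
    e=abs(np.linalg.norm(P-x[:2],axis=1)-R); P=P[e<max(2*np.median(e),2)]
print("deck c",x[:2],R,len(P))
E
```

```text
knob top (array([477.01560566, 314.74508656, 102.58557022]), np.float64(0.19363360642695962)) [476.0263147 315.6187196 104.       ] [476.72737495 314.27450158 104.        ]
guide (array([ 691.3131962 , -105.00409438,  108.4145223 ]), np.float64(1.320753926428119)) [ 693.12468606 -107.87949781  106.        ] [ 692.71473937 -104.85246198  106.        ]
ball (array([407.55825851, 316.21343061, 107.3841567 ]), np.float64(0.654768260359306)) tall (array([543.54101045, 316.68877607, 134.69944686]), np.float64(1.7681455337768694))
deck c [ 575.83172644 -152.72947605] 135.67326169651318 54
```

```bash
cat >> h.py <<'E'
from scipy.spatial.transform import Rotation as Rot
def go(P,yaw=None,st=None):
    s=st or manip.observe(); R=Rot.from_euler('xyz',s["orientation"])
    d=R.inv().apply(np.array(P,float)-s["tcp_pos"])/40
    y=s["orientation"][2] if yaw is None else yaw
    rv=(R.inv()*Rot.from_euler('xyz',[np.pi,0,y])).as_rotvec(degrees=True)/5
    print("t",round(s["time"],2),np.round(s["tcp_pos"],1),"rows",np.round(d,3),np.round(rv,3),"n",round(np.linalg.norm(d)*40/41.7,1))
    return d,rv
E
python3 - <<'E'
from h import *
go((560,-250,404.7),0)
st=dict(tcp_pos=np.array([560,-250,404.7]),orientation=np.array([np.pi,0,0]),time=0)
go((476.5,315,345),0,st)
E
```

```text
t 0.2 [ 138.7 -609.4  404.4] rows [ 1.2263e+01 -6.4230e+00 -3.0000e-03] [-0.008  0.     2.565] n 13.3
t 0 [ 560.  -250.   404.7] rows [ -2.088 -14.125   1.492] [0. 0. 0.] n 13.8
```

>>> play_rows([
  [[12.26,-6.42,0,0,0,2.56,0.3],[12.26,-6.42,0,0,0,2.56,0.3],[12.26,-6.42,0,0,0,2.56,0.3],[12.26,-6.42,0,0,0,2.56,0.3],[12.26,-6.42,0,0,0,2.56,0.3],[12.26,-6.42,0,0,0,2.56,0.3],[12.26,-6.42,0,0,0,2.56,0.3],[12.26,-6.42,0,0,0,2.56,0.3],[12.26,-6.42,0,0,0,2.56,0.3],[12.26,-6.42,0,0,0,2.56,0.3],[12.26,-6.42,0,0,0,2.56,0.3],[12.26,-6.42,0,0,0,2.56,0.3]],
])

```text
time: 1.2
tcp_pos: [520.5, -283.2, 404.7]
orientation: [3.142, 0.0, 0.0]
ft_force: [-0.7, -1.0, -0.4]
width: 55.9
grasp_force: 0.0
```

```bash
python3 -c "
from h import *
go((476.5,315,345),0)"
```

```text
t 1.2 [ 520.5 -283.2  404.7] rows [ -1.092 -14.956   1.492] [0.001 0.001 0.005] n 14.5
```

>>> play_rows([
  [[-1.1,-14.95,1.4,0,0,0,0.3],[-1.1,-14.95,1.4,0,0,0,0.3],[-1.1,-14.95,1.4,0,0,0,0.3],[-1.1,-14.95,1.4,0,0,0,0.3],[-1.1,-14.95,1.4,0,0,0,0.3],[-1.1,-14.95,1.4,0,0,0,0.3],[-1.1,-14.95,1.4,0,0,0,0.3],[-1.1,-14.95,1.4,0,0,0,0.3],[-1.1,-14.95,1.4,0,0,0,0.3],[-1.1,-14.95,1.4,0,0,0,0.3],[-1.1,-14.95,1.4,0,0,0,0.3],[-1.1,-14.95,1.4,0,0,0,0.3]],
])

```text
time: 2.2
tcp_pos: [481.8, 213.6, 358.0]
orientation: [3.142, -0.0, 0.0]
ft_force: [0.3, 0.3, 0.9]
width: 55.4
grasp_force: 0.0
```

```bash
python3 -c "
from h import *
go((476.5,315,300),0)"
```

```text
t 2.2 [481.8 213.6 358. ] rows [-0.132 -2.536  1.451] [ 0.001 -0.002  0.004] n 2.8
```

>>> play_rows([
  [[-0.13,-2.53,0.4,0,0,0,0.3],[-0.13,-2.53,0.4,0,0,0,0.3],[-0.13,-2.53,0.4,0,0,0,0.3],[-0.13,-2.53,1.45,0,0,0,0.3],[-0.13,-2.53,1.45,0,0,0,0.3],[-0.13,-2.53,1.45,0,0,0,0.3]],
])

```text
time: 2.7
tcp_pos: [476.9, 312.6, 298.9]
orientation: [3.139, 0.004, 0.001]
ft_force: [1.5, -0.6, -0.2]
width: 55.4
grasp_force: 0.0
```

```bash
python3 -c "
from h import *
S=cam('side');T=cam('top')
def cr(i,u,v,w,h): return cv2.resize(i[v:v+h,u:u+w],(400,300),interpolation=cv2.INTER_CUBIC)
cv2.imwrite('pics/a.png',np.hstack([cr(S['frame'],170,210,120,90),cr(T['frame'],100,170,120,90)]))
go((476.5,315,243),0)"
```

```text
t 2.8 [477.6 312.3 301.3] rows [-0.029 -0.068  1.458] [-0.001 -0.005 -0.005] n 1.4
```

View pics/a.png

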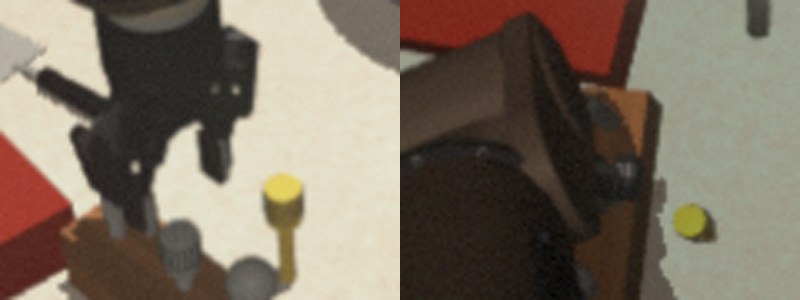

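Fingers straddle the knob (side crop knob at 180,245), and the yellow piece stays clear. Descending and gripping.

>>> play_rows([
  [[-0.03,-0.05,0.7,0,0,0,0.3],[-0.03,-0.05,1.2,0,0,0,0.3],[-0.03,-0.05,1.42,0,0,0,0.3],[-0.03,-0.05,1.42,0,0,0,0.3],[-0.03,-0.05,1.42,0,0,0,-0.1],[-0.03,-0.05,1.42,0,0,0,-0.3],[-0.03,-0.05,1.42,0,0,0,-0.5],[-0.03,-0.05,1.42,0,0,0,-0.6],[-0.03,-0.05,1.42,0,0,0,-0.7]],
])

```text
time: 3.55
tcp_pos: [476.3, 314.8, 245.0]
orientation: [-3.141, -0.003, 0.0]
ft_force: [0.4, -0.8, 7.3]
width: 25.3
grasp_force: 58.5
```

>>> play_rows([
  [[0,0,-0.4,0,0,0,-0.8],[0,0,-1.0,0,0,0,-0.8],[0,0,-1.8,0,0,0,-0.8],[0,0,-2.6,0,0,0,-0.8],[0,0,-3.0,0,0,0,-0.8],[0,0,-3.0,0,0,0,-0.8]],
])

```text
time: 4.05
tcp_pos: [476.1, 314.8, 367.9]
orientation: [-3.138, -0.006, 0.0]
ft_force: [0.5, -0.5, -1.1]
width: 25.5
grasp_force: 59.6
```

```bash
python3 -c "
from h import *
go((693,-106,375),0)"
```

```text
t 4.05 [476.1 314.8 367.9] rows [ 5.419 10.523 -0.175] [-0.037 -0.074  0.006] n 11.4
```

>>> play_rows([
  [[5.42,10.5,-0.2,0,0,0,-0.8],[5.42,10.5,-0.2,0,0,0,-0.8],[5.42,10.5,-0.2,0,0,0,-0.8],[5.42,10.5,-0.2,0,0,0,-0.8],[5.42,10.5,-0.2,0,0,0,-0.8],[5.42,10.5,-0.2,0,0,0,-0.8],[5.42,10.5,-0.2,0,0,0,-0.8],[5.42,10.5,-0.2,0,0,0,-0.8],[5.42,10.5,-0.2,0,0,0,-0.8],[5.42,10.5,-0.2,0,0,0,-0.8],[5.42,10.5,-0.2,0,0,0,-0.8],[5.42,10.5,-0.2,0,0,0,-0.8]],
])

```text
time: 5.05
tcp_pos: [694.2, -110.1, 370.3]
orientation: [3.141, 0.0, -0.003]
ft_force: [0.4, -0.2, -1.8]
width: 25.3
grasp_force: 59.6
```

```bash
python3 -c "
from h import *
S=cam('side');T=cam('top')
def cr(i,u,v,w,h): return cv2.resize(i[v:v+h,u:u+w],(400,300),interpolation=cv2.INTER_CUBIC)
cv2.imwrite('pics/b.png',np.hstack([cr(S['frame'],240,110,80,60),cr(T['frame'],280,120,80,60)]))
s=manip.observe();go((693,-106,375),0)
for n,c in (('S',S),('T',T)):
  for dz in (155,235): print(n,dz,proj(c,s['tcp_pos']-[0,0,dz]))
  print(proj(c,[693,-106,106]))"
```

```text
t 5.15 [ 693.4 -108.1  369.9] rows [-0.011 -0.051 -0.128] [ 0.     0.013 -0.034] n 0.1
S 155 [280.95223577 129.187591  ]
S 235 [281.25892693 153.67393562]
[280.99081198 162.48385485]
T 155 [322.34227218 144.93652076]
T 235 [319.20946436 155.38238883]
[317.42201603 158.92395658]
```

View pics/b.png

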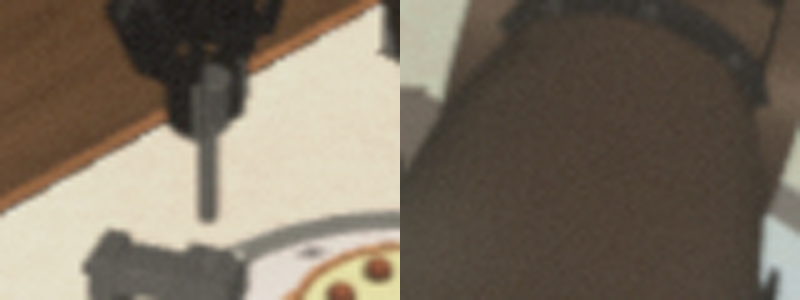

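```bash
python3 - <<'E'
from h import *
S=cam("side");T=cam("top")
for n,c,(u,v) in(("side",S,(281,162)),("top",T,(317,159))):
    g=cv2.cvtColor(cv2.imread(f"pics/{n}0.png"),cv2.COLOR_BGR2GRAY).astype(int)
    p=g[v-6:v+7,u-8:u+9]; print(n);print(p)
    w=np.zeros_like(p,float); q=p[2:-2,3:-3].astype(float); bg=np.median(q); 
    d=np.clip(bg-8-q,0,None); Y,X=np.mgrid[v-4:v+5,u-5:u+6]; m=(d*X).sum()/d.sum(),(d*Y).sum()/d.sum()
    print(bg,m,onz(c,*m,106))
E
```

```text
side
[[219 222 222 219 221 220 219 219 220 219 218 221 220 220 218 218 211]
 [218 220 220 220 219 217 218 217 218 219 219 221 218 219 216 208 179]
 [214 217 218 219 211 207 203 208 211 216 217 214 213 208 185 150 134]
 [192 204 214 212 200 187 186 182 189 197 201 202 190 164 146 136 128]
 [185 191 193 193 185 180 178 178 172 178 182 185 183 171 170 153 129]
 [184 181 181 180 183 177 170 163 144 149 165 177 181 183 179 157 129]
 [183 182 182 181 180 174 147 126 113 113 127 160 180 181 173 138 123]
 [183 182 179 180 177 174 147 124 114 115 122 152 179 177 161 122 141]
 [173 170 170 171 174 173 168 158 151 149 167 177 177 171 139 104 142]
 [135 122 132 140 149 157 164 168 169 175 179 178 174 148 111 100 144]
 [102  98 101 101 104 104 115 121 139 150 159 165 151 118  94  95 143]
 [ 95  98  96  93  97  97  98 101 102 105 107 112 103  92  92  99 150]
 [ 99  98  98  97  96  98  97  97  99  97  97  97  96  90  89 102 170]]
174.0 (np.float64(280.4888663967611), np.float64(164.09008097165992)) [688.41063162 -98.88505254 106.        ]
top
[[121 132 132 131 130 133 130 132 130 128 125 128 116 10
[... 270 characters left out ...]
119 127 130 127 122 119 124]
 [ 84 114 127 128 127 113  93  75  76  80  99 124 131 130 133 142 146]
 [ 73 106 125 131 125 110  79  70  65  66  88 114 130 131 134 144 153]
 [ 71 101 123 128 126 112  91  77  68  66  89 117 128 131 131 143 153]
 [ 68  88 116 129 128 123 120 105  88  86 104 125 129 130 134 139 151]
 [ 73  75 105 127 129 128 124 121 112 112 124 130 131 133 130 136 146]
 [ 80  73  88 115 129 127 129 129 125 129 127 130 131 129 125 119 131]
 [ 85  75  81 111 129 133 132 132 132 128 129 124 118 105 100  98 127]
 [ 99  82  75 104 127 131 130 128 128 117 108  98  88  78  80  88 129]]
126.0 (np.float64(316.96), np.float64(159.18064516129033)) [ 692.18938919 -104.76086105  106.        ]
```

```bash
python3 -c "
from h import *
go((692.2,-106.2,345),0)"
```

```text
t 5.25 [ 692.6 -105.1  370.4] rows [-0.01   0.029  0.635] [-0.006  0.019 -0.002] n 0.6
```

>>> play_rows([
  [[-0.02,0.025,0.2,0,0,0,-0.8],[-0.02,0.025,0.4,0,0,0,-0.8],[-0.02,0.025,0.55,0,0,0,-0.8],[-0.02,0.025,0.65,0,0,0,-0.8],[-0.02,0.025,0.75,0,0,0,-0.8],[-0.02,0.025,0.8,0,0,0,-0.8],[-0.02,0.025,0.85,0,0,0,-0.8],[-0.02,0.025,0.85,0,0,0,-0.8]],
])

```text
time: 5.92
tcp_pos: [692.1, -106.2, 337.0]
orientation: [3.142, 0.001, 0.0]
ft_force: [-0.7, -1.0, -1.8]
width: 25.6
grasp_force: 59.7
```

>>> play_rows([
  [[0,0,0.04,0,0,0,-0.8],[0,0,0.08,0,0,0,-0.8],[0,0,0.12,0,0,0,-0.8],[0,0,0.12,0,0,0,-0.8]],
])

```text
time: 6.25
tcp_pos: [692.1, -106.2, 332.3]
orientation: [-3.142, 0.0, 0.0]
ft_force: [-0.4, -1.3, -1.8]
width: 25.5
grasp_force: 59.7
```

>>> play_rows([
  [[0,0,0.1,0,0,0,-0.8],[0,0,0.2,0,0,0,-0.8],[0,0,0.3,0,0,0,-0.8],[0,0,0.4,0,0,0,-0.8],[0,0,0.5,0,0,0,-0.8],[0,0,0.5,0,0,0,-0.8]],
])

```text
time: 6.75
tcp_pos: [692.1, -106.2, 311.4]
orientation: [-3.141, 0.001, 0.0]
ft_force: [-1.3, -0.7, -1.6]
width: 26.0
grasp_force: 59.6
```

```bash
python3 -c "
from h import *
S=cam('side')
def cr(i,u,v,w,h): return cv2.resize(i[v:v+h,u:u+w],(640,480),interpolation=cv2.INTER_CUBIC)
cv2.imwrite('pics/c.png',cr(S['frame'],240,120,80,60))
s=manip.observe();print(s['ft_force'],s['ft_torque'],s['tcp_pos'])"
```

```text
[-1.72311061 -0.4489806  -1.0876357 ] [-0.16645386  0.25934087  0.03763378] [ 692.14839876 -106.17183076  311.94039102]
```

View pics/c.png

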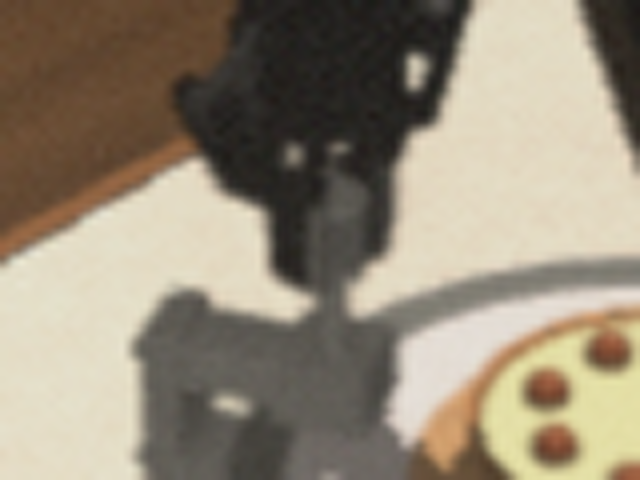

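The pin's shank enters the guide (crop 330,320), with the knob in the fingers above it. Lowering gently to the deck.

>>> play_rows([
  [[0,0,0.03,0,0,0,-0.8],[0,0,0.06,0,0,0,-0.8],[0,0,0.09,0,0,0,-0.8],[0,0,0.09,0,0,0,-0.8]],
])

```text
time: 7.13
tcp_pos: [692.1, -106.2, 308.8]
orientation: [3.142, 0.0, 0.0]
ft_force: [-1.4, -1.2, -1.9]
width: 25.4
grasp_force: 59.6
```

>>> play_rows([
  [[0,0,0.03,0,0,0,-0.8],[0,0,0.05,0,0,0,-0.8],[0,0,0.05,0,0,0,-0.8]],
])

```text
time: 7.38
tcp_pos: [692.1, -106.2, 306.8]
orientation: [3.142, 0.0, 0.0]
ft_force: [-2.0, -0.9, -1.1]
width: 25.0
grasp_force: 59.7
```

>>> play_rows([
  [[0,0,0.02,0,0,0,-0.8],[0,0,0.04,0,0,0,-0.8],[0,0,0.04,0,0,0,-0.8]],
])

```text
time: 7.63
tcp_pos: [692.1, -106.2, 305.2]
orientation: [3.142, 0.0, 0.0]
ft_force: [-2.3, -1.4, -1.4]
width: 25.4
grasp_force: 59.7
```

>>> play_rows([
  [[0,0,0.03,0,0,0,-0.8],[0,0,0.03,0,0,0,-0.8],[0,0,0.03,0,0,0,0.2],[0,0,0.03,0,0,0,0.2],[0,0,0.03,0,0,0,0.2],[0,0,0.03,0,0,0,0.2]],
])

```text
time: 8.13
tcp_pos: [692.3, -106.1, 304.4]
orientation: [3.141, -0.001, 0.0]
ft_force: [0.6, -0.5, 0.2]
width: 51.2
grasp_force: 0.0
```

```bash
python3 -c "
from h import *
print(manip.observe()['ft_force'])
go((692.1,-106,400),0)
r=148;a=np.radians(115);c=np.array([576.5,-152.8]);p=c+r*np.array([np.cos(a),np.sin(a)]);print(p)
st=dict(tcp_pos=np.array([692.1,-106.2,404]),orientation=np.array([np.pi,0,0]),time=0)
go((*p,265),0,st)"
```

```text
[ 0.5983199  -0.4707589   0.15169026]
t 8.13 [ 692.3 -106.1  304.4] rows [-2.00e-03 -3.00e-03 -2.39e+00] [ 0.002 -0.008  0.005] n 2.3
[513.95249726 -18.66644752]
t 0 [ 692.1 -106.2  404. ] rows [-4.454 -2.188  3.475] [0. 0. 0.] n 5.8
```

>>> play_rows([
  [[0,0,-1,0,0,0,0.2],[0,0,-2,0,0,0,0.2],[-1,-0.5,-2,0,0,0,-0.5],[-2,-1,-2,0,0,0,-1],[-3,-1.5,-1.5,0,0,0,-1],[-4,-2,-1,0,0,0,-1],[-4.45,-2.2,-0.5,0,0,0,-1],[-4.45,-2.2,0,0,0,0,-1],[-4.45,-2.2,0.5,0,0,0,-1],[-4.45,-2.2,1,0,0,0,-1],[-4.45,-2.2,1,0,0,0,-1]],
])

```text
time: 9.05
tcp_pos: [513.6, -18.1, 261.7]
orientation: [-3.141, 0.004, 0.0]
ft_force: [-0.6, -0.7, 0.5]
width: -0.0
grasp_force: 0.0
```

```bash
python3 -c "
from h import *
S=cam('side');T=cam('top')
def cr(i,u,v,w,h): return cv2.resize(i[v:v+h,u:u+w],(400,300),interpolation=cv2.INTER_CUBIC)
cv2.imwrite('pics/d.png',np.hstack([cr(S['frame'],240,110,160,120),cr(T['frame'],260,110,160,120)]))
s=manip.observe();print(s['ft_force'],s['tcp_pos'],s['time'])"
```

```text
[ 0.0564846   0.08432938 -0.19523408] [514.3759434  -18.30551525 264.33685185] 9.15
```

View pics/d.png

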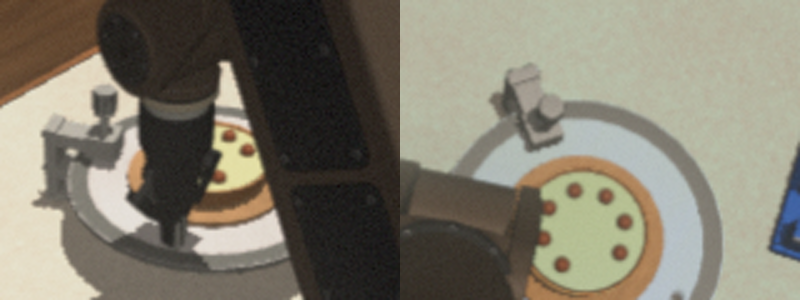

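>>> play_rows([
  [[0,0,0.2,0,0,0,-1],[0,0,0.35,0,0,0,-1],[0,0,0.42,0,0,0,-1],[0,0,0.44,0,0,0,-1],[0,0,0.45,0,0,0,-1],[0,0,0.45,0,0,0,-1]],
])

```text
time: 9.65
tcp_pos: [514.2, -18.3, 246.3]
orientation: [3.141, -0.0, 0.0]
ft_force: [-0.2, -0.1, 1.3]
width: 0.5
grasp_force: 0.0
```

>>> play_rows([
  [[0,0,0.0125,0,0,0,-1],[0,0,0.025,0,0,0,-1],[0,0,0.025,0,0,0,-1]],
])

```text
time: 9.9
tcp_pos: [514.1, -18.3, 245.2]
orientation: [3.141, -0.0, 0.0]
ft_force: [0.4, 0.1, -0.4]
width: -0.3
grasp_force: 0.0
```

>>> play_rows([
  [[0,0,0.0125,0,0,0,-1],[0,0,0.025,0,0,0,-1],[0,0,0.025,0,0,0,-1]],
])

```text
time: 10.15
tcp_pos: [514.1, -18.3, 244.1]
orientation: [3.142, 0.0, 0.0]
ft_force: [0.7, 0.1, 0.2]
width: 0.3
grasp_force: 0.0
```

>>> play_rows([
  [[0,0,0.01,0,0,0,-1],[0,0,0.01,0,0,0,-1],[0,0,0.01,0,0,0,-1],[0,0,0.01,0,0,0,-1],[0,0,0.01,0,0,0,-1]],
])

```text
time: 10.57
tcp_pos: [514.1, -18.3, 243.8]
orientation: [3.141, -0.0, 0.0]
ft_force: [-0.3, 0.7, -0.2]
width: -0.1
grasp_force: 0.0
```

>>> play_rows([
  [[0,0,0.01,0,0,0,-1],[0,0,0.01,0,0,0,-1],[0,0,0.01,0,0,0,-1],[0,0,0.01,0,0,0,-1],[0,0,0.01,0,0,0,-1]],
])

```text
time: 10.98
tcp_pos: [514.1, -18.3, 243.4]
orientation: [3.142, -0.0, 0.0]
ft_force: [-0.5, 0.3, -0.3]
width: 0.0
grasp_force: 0.0
```

>>> play_rows([
  [[0,0,0.01,0,0,0,-1],[0,0,0.01,0,0,0,-1],[0,0,0.01,0,0,0,-1],[0,0,0.01,0,0,0,-1],[0,0,0.01,0,0,0,-1]],
])

```text
time: 11.4
tcp_pos: [514.1, -18.3, 243.0]
orientation: [3.141, -0.0, 0.0]
ft_force: [0.1, -0.8, 0.2]
width: -0.2
grasp_force: 0.1
```

>>> play_rows([
  [[0,0,0.01,0,0,0,-1],[0,0,0.01,0,0,0,-1],[0,0,0.01,0,0,0,-1],[0,0,0.01,0,0,0,-1],[0,0,0.01,0,0,0,-1]],
])

```text
time: 11.82
tcp_pos: [514.1, -18.3, 242.6]
orientation: [3.142, 0.0, 0.0]
ft_force: [-1.6, -0.4, 0.2]
width: -0.1
grasp_force: 0.4
```

>>> play_rows([
  [[0,0,0.01,0,0,0,-1],[0,0,0.01,0,0,0,-1],[0,0,0.01,0,0,0,-1],[0,0,0.01,0,0,0,-1],[0,0,0.01,0,0,0,-1]],
])

```text
time: 12.23
tcp_pos: [514.1, -18.3, 242.2]
orientation: [3.141, -0.0, 0.0]
ft_force: [-1.5, 0.5, 0.8]
width: 0.4
grasp_force: 0.7
```

>>> play_rows([
  [[0,0,0.01,0,0,0,-1],[0,0,0.01,0,0,0,-1],[0,0,0.01,0,0,0,-1],[0,0,0.01,0,0,0,-1],[0,0,0.01,0,0,0,-1]],
])

```text
time: 12.65
tcp_pos: [514.1, -18.3, 241.8]
orientation: [3.142, -0.0, 0.0]
ft_force: [-1.0, 0.0, 2.1]
width: 0.1
grasp_force: 0.8
```

>>> play_rows([
  [[0,0,0.005,0,0,0,-1],[0,0,0.005,0,0,0,-1],[0,0,0.005,0,0,0,-1],[0,0,0.005,0,0,0,-1],[0,0,0.005,0,0,0,-1],[0,0,0.005,0,0,0,-1]],
])

```text
time: 13.15
tcp_pos: [514.2, -18.3, 241.6]
orientation: [3.141, -0.0, 0.0]
ft_force: [0.5, 0.4, 1.5]
width: -0.0
grasp_force: 0.8
```

```bash
cat > sp.py <<'E'
from h import *
# speed by unwrapping the tart into polar strips and phase-shifting; knob height from dark blob in top/side crop
def polar(c):
    th=np.radians(np.arange(0,360,1)); C=np.array([576.3,-152.8])
    out=[]
    for r in (30,36,42,48):
        m=np.array([proj(c,[C[0]+r*np.cos(t),C[1]+r*np.sin(t),105]) for t in th],np.float32)
        out.append(cv2.remap(c["frame"],m[None,:,0],m[None,:,1],1)[0])
    return np.mean(out,0).astype(float)
T=[cam("top") for _ in range(5)]; S=cam("side")
P=[polar(c) for c in T]
sh=[]
for a,b in zip(P,P[1:]):
    w=slice(-60,60); idx=np.arange(-80,81)
    e=[np.mean((a[idx%360]-b[(idx+k)%360])**2) for k in range(-5,25)]; sh.append(range(-5,25)[int(np.argmin(e))])
print("deg per 0.05s",sh,"rad/s",np.radians(np.mean(sh))/.05)
k0=cv2.imread("pics/refknob.png")
p=S["frame"][135:175,262:302]
if k0 is None: cv2.imwrite("pics/refknob.png",p)
else: print("knob patch diff",np.mean(abs(p.astype(float)-k0)))
s=manip.observe();print(s["time"],s["tcp_pos"],s["ft_force"])
E
python3 sp.py
```

```text
deg per 0.05s [0, 0, 0, 0] rad/s 0.0
13.45 [514.19158295 -18.28254892 241.61866554] [ 0.42793588 -0.3560146   1.57528583][ WARN:0@2.114] global loadsave.cpp:275 findDecoder imread_('pics/refknob.png'): can't open/read file: check file path/integrity
```

```bash
python3 -c "
from h import *
S=cam('side');T=cam('top')
def cr(i,u,v,w,h): return cv2.resize(i[v:v+h,u:u+w],(400,300),interpolation=cv2.INTER_CUBIC)
cv2.imwrite('pics/e.png',np.hstack([cr(S['frame'],240,110,120,90),cr(T['frame'],260,110,160,120)]))"
```

```text
(no output)
```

View pics/e.png

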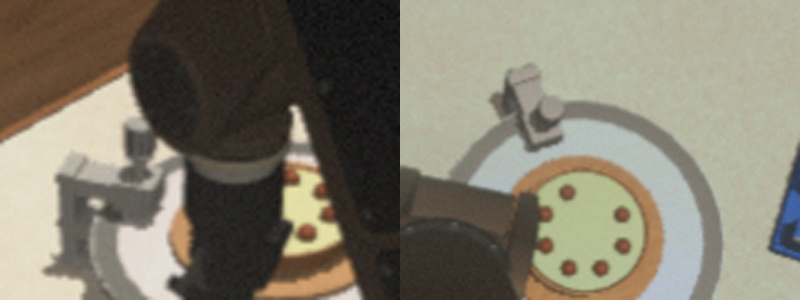

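Pin still riding (side knob 282,150) and the deck stands still with its hole, judged by the cherry gap, a few degrees short of the guide. Easing off slightly to let it creep.

>>> play_rows([
  [[0,0,-0.003,0,0,0,-1],[0,0,-0.003,0,0,0,-1],[0,0,-0.003,0,0,0,-1],[0,0,-0.003,0,0,0,-1]],
])

```text
time: 13.88
tcp_pos: [514.2, -18.3, 241.7]
orientation: [3.141, -0.0, 0.0]
ft_force: [0.7, 0.6, 0.9]
width: -0.3
grasp_force: 0.7
```

```bash
python3 sp.py
```

```text
deg per 0.05s [0, 0, 0, 0] rad/s 0.0
knob patch diff 2.1991666666666667
14.1833 [514.16039713 -18.29253567 241.72042658] [ 0.59588787 -0.94679606  1.12015763]
```

```bash
python3 - <<'E'
from h import *
S=cam("side");T=cam("top")
for z in (16,30,38,42,45): print(z,proj(S,[692.2,-106.2,106+z+16]),proj(S,[692.2,-106.2,106+z-16]),proj(T,[692.2,-106.2,106+z+16]))
g=cv2.cvtColor(S["frame"],cv2.COLOR_BGR2GRAY); print(g[140:166,276:290])
d=cv2.cvtColor(cv2.imread("pics/d.png"),cv2.COLOR_BGR2GRAY); d=cv2.resize(d[:,:400],(160,120),interpolation=cv2.INTER_AREA); print("earlier");print(d[30:56,36:50])
E
```

```text
16 [281.12209106 153.16029344] [281.24194944 162.55704145] [318.61199064 155.3985031 ]
30 [281.06878042 148.9734816 ] [281.18985045 158.47533418] [319.12420335 153.66770792]
38 [281.03807593 146.56000697] [281.15984332 156.1224755 ] [319.42236634 152.66008169]
42 [281.02265752 145.3474983 ] [281.14477495 154.94042665] [319.57297238 152.15108371]
45 [281.01106468 144.43558143] [281.13344522 154.05142111] [319.68660236 151.76703788]
[[213 218 216 214 169 100  45  38  37  32  36  38  35  36]
 [216 216 215 212 189 126  63  39  42  35  37  36  39  36]
 [217 215 215 216 211 165  94  47  39  40  31  33  32  36]
 [215 216 215 216 213 176 112  61  44  43  41  36  36  35]
 [216 215 215 213 211 202 154  87  48  37  39  37  38  36]
 [217 215 197 185 185 174 143  89  55  39  35  37  41  38]
 [212 198 180 174 171 172 167 138  86  50  36  39  37  39]
 [206 169 155 168 174 173 172 163 116  62  42  42  36  29]
 [190 135 120 144 155 165 164 158 122  74  51  41  36  36]
 [191 125  87  89  98 120 125 114  91  79  57  48  37  43]
 [190 127  75  65  83  88  86  89  83  73  66  62  56  43]
 [189 128  73  6
[... 1712 characters left out ...]
9  85  75  81  78  81  83  80  95 157 201 218 219]
 [212 162 101  85  88  82  87  91  95 122 184 215 220 219]
 [215 188 150 120  98  92 103 115 133 161 201 218 218 212]
 [218 212 200 166 117  97  97 125 180 207 213 211 202 184]
 [217 210 197 163 117  97 101 136 191 208 200 183 156 138]
 [204 186 166 138 107  97 101 133 179 188 167 150 134 126]
 [162 127 104  96  92  98 100 116 150 170 170 164 149 129]
 [125  95  86  85  90  96  94  91 110 153 176 176 152 128]
 [ 96  87  87  84  87  94  93  89 101 150 178 172 136 126]
 [ 92  89  90  86  89  95  98 109 126 159 175 156 121 137]
 [111 111 114 100  91  96 118 150 169 176 166 134 105 138]
 [127 136 140 121  99 110 146 168 178 172 143 108  96 137]]
```

Knob is ~1 px (≈3 mm) lower than when riding and the drag force is gone: the pin seems to be caught. Lifting the finger to verify that the deck stays held.

>>> play_rows([
  [[0,0,-0.05,0,0,0,-1],[0,0,-0.1,0,0,0,-1],[0,0,-0.2,0,0,0,-1],[0,0,-0.5,0,0,0,-1],[0,0,-0.5,0,0,0,-1]],
])

```text
time: 14.7
tcp_pos: [514.3, -18.3, 263.2]
orientation: [3.141, -0.002, 0.0]
ft_force: [1.0, -1.0, -0.1]
width: -0.0
grasp_force: 0.0
```

```bash
python3 sp.py; python3 - <<'E'
from h import *
S=cam("side");T=cam("top")
a=cv2.cvtColor(S["frame"],cv2.COLOR_BGR2GRAY)[140:166,276:290];print(a[5:12,3:8])
go((692.2,-106.2,384),0)
E
```

```text
deg per 0.05s [0, 0, 0, 0] rad/s 0.0
knob patch diff 15.817083333333333
15.0 [514.02470706 -18.26321832 261.31788839] [ 0.50925315 -0.41473715 -0.59075239]
[[190 185 179 184 185]
 [173 172 173 175 175]
 [170 172 171 174 172]
 [146 157 164 165 163]
 [ 88  99 116 124 116]
 [ 68  83  87  86  87]
 [ 68  82  84  83  87]]
t 15.1 [514.1 -18.3 261.4] rows [ 4.451  2.2   -3.068] [-0.     0.007  0.004] n 5.6
```

>>> play_rows([
  [[0,0,-1,0,0,0,-1],[0,0,-2,0,0,0,-1],[1,0.5,-2.8,0,0,0,-1],[2,1,-2.8,0,0,0,-1],[3,1.5,-2.8,0,0,0,-1],[3.8,1.9,-2.8,0,0,0,-1],[4.45,2.2,-2.8,0,0,0,-1],[4.45,2.2,-2.6,0,0,0,-1],[4.45,2.2,-2.3,0,0,0,-1],[4.45,2.2,-2.2,0,0,0,-1],[4.45,2.2,-2.2,0,0,0,-1]],
])

```text
time: 16.02
tcp_pos: [691.3, -105.7, 347.8]
orientation: [-3.141, 0.004, 0.001]
ft_force: [0.7, -0.1, -0.1]
width: -0.1
grasp_force: 0.0
```

>>> play_rows([
  [[0,0,0.1,0,0,0,-1],[0,0,0.2,0,0,0,-1],[0,0,0.3,0,0,0,-1],[0,0,0.3,0,0,0,-1]],
])

```text
time: 16.35
tcp_pos: [691.8, -106.0, 337.2]
orientation: [-3.141, 0.001, 0.001]
ft_force: [0.4, -0.7, 0.4]
width: 0.1
grasp_force: 0.0
```

>>> play_rows([
  [[0,0,0.04,0,0,0,-1],[0,0,0.08,0,0,0,-1],[0,0,0.1,0,0,0,-1],[0,0,0.1,0,0,0,-1]],
])

```text
time: 16.68
tcp_pos: [692.1, -106.2, 333.6]
orientation: [3.142, 0.0, 0.0]
ft_force: [-0.1, -0.6, -0.1]
width: 0.2
grasp_force: 0.0
```

>>> play_rows([
  [[0,0,0.02,0,0,0,-1],[0,0,0.04,0,0,0,-1],[0,0,0.06,0,0,0,-1],[0,0,0.08,0,0,0,-1]],
])

```text
time: 17.02
tcp_pos: [692.2, -106.2, 330.8]
orientation: [3.141, -0.001, 0.0]
ft_force: [0.6, -0.3, 2.7]
width: -0.1
grasp_force: 1.2
```

>>> play_rows([
  [[0,0,0.02,0,0,0,-1],[0,0,0.04,0,0,0,-1],[0,0,0.06,0,0,0,-1],[0,0,0.08,0,0,0,-1]],
])

```text
time: 17.35
tcp_pos: [692.1, -106.1, 327.3]
orientation: [3.142, -0.0, 0.0]
ft_force: [1.2, 0.7, 3.7]
width: -0.2
grasp_force: 1.6
```

>>> play_rows([
  [[0,0,0.02,0,0,0,-1],[0,0,0.04,0,0,0,-1],[0,0,0.06,0,0,0,-1],[0,0,0.08,0,0,0,-1]],
])

```text
time: 17.68
tcp_pos: [692.1, -106.1, 324.1]
orientation: [-3.142, 0.0, 0.0]
ft_force: [-1.0, 2.0, 4.5]
width: -0.3
grasp_force: 2.0
```

>>> play_rows([
  [[0,0,0.03,0,0,0,-1],[0,0,0.06,0,0,0,-1],[0,0,0.09,0,0,0,-1],[0,0,0.12,0,0,0,-1]],
])

```text
time: 18.02
tcp_pos: [692.2, -105.9, 320.1]
orientation: [-3.141, -0.001, 0.0]
ft_force: [0.2, 1.0, 1.2]
width: -0.1
grasp_force: 0.1
```

>>> play_rows([
  [[0,0,0.025,0,0,0,-1],[0,0,0.05,0,0,0,-1],[0,0,0.075,0,0,0,-1],[0,0,0.1,0,0,0,-1],[0,0,0.1,0,0,0,-1]],
])

```text
time: 18.43
tcp_pos: [692.1, -106.3, 314.7]
orientation: [-3.142, 0.001, 0.0]
ft_force: [-0.4, -0.1, -0.0]
width: -0.2
grasp_force: 0.0
```

>>> play_rows([
  [[0,0,0.02,0,0,0,-1],[0,0,0.04,0,0,0,-1],[0,0,0.06,0,0,0,-1],[0,0,0.06,0,0,0,-1]],
])

```text
time: 18.77
tcp_pos: [692.2, -106.1, 313.6]
orientation: [3.141, -0.001, 0.0]
ft_force: [-0.0, 1.6, 4.6]
width: -0.1
grasp_force: 2.2
```

>>> play_rows([
  [[0,0,0.01,0,0,0,-1],[0,0,0.02,0,0,0,-1],[0,0,0.02,0,0,0,-1]],
])

```text
time: 19.02
tcp_pos: [692.2, -106.1, 313.4]
orientation: [3.141, -0.002, 0.0]
ft_force: [-2.2, 2.3, 9.2]
width: -0.1
grasp_force: 4.6
```

>>> play_rows([
  [[0,0,0.005,0,0,0,-1],[0,0,0.01,0,0,0,-1],[0,0,0.01,0,0,0,-1]],
])

```text
time: 19.27
tcp_pos: [692.2, -106.1, 313.4]
orientation: [3.141, -0.002, 0.0]
ft_force: [-3.3, 1.6, 12.0]
width: -0.2
grasp_force: 5.9
```

```bash
python3 -c "
from h import *
S=cam('side')
cv2.imwrite('pics/f.png',cv2.resize(S['frame'][130:190,240:320],(800,600),interpolation=cv2.INTER_CUBIC))
s=manip.observe();print(s['ft_force'],s['tcp_pos'])"
```

```text
[-3.14776029  1.88326775 10.98108041] [ 692.17835516 -106.06970859  313.3629309 ]
```

View pics/f.png

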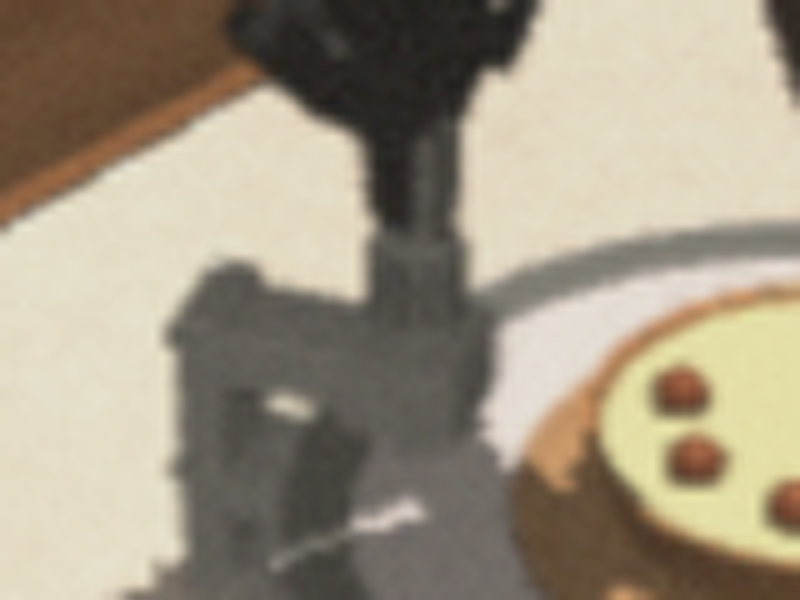

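>>> play_rows([
  [[0,0,-0.2,0,0,0,-1],[0,0,-0.8,0,0,0,-1],[0,0,-1.6,0,0,0,-1],[-1,0,-2,0,0,0,-1],[-2,-0.5,-2.5,0,0,0,-1],[-3,-1,-2.5,0,0,0,-1],[-4,-2,-2.5,0,0,0,-1],[-4.4,-3,-2.5,0,0,0,-1],[-4.4,-3.5,-2.5,0,0,0,-1],[-4.4,-3.5,-2.5,0,0,0,-1]],
])

```text
time: 20.15
tcp_pos: [513.5, 37.9, 412.5]
orientation: [-3.141, 0.0, 0.003]
ft_force: [0.3, -0.1, -0.6]
width: 0.3
grasp_force: 0.0
```

```bash
python3 sp.py; python3 - <<'E'
from h import *
S=cam("side");T=cam("top")
f=lambda i,u,v,w,h: cv2.resize(i[v:v+h,u:u+w],(400,300),interpolation=cv2.INTER_CUBIC)
cv2.imwrite("pics/g.png",np.hstack([f(S["frame"],260,140,40,30),f(T["frame"],260,110,160,120)]))
E
```

```text
deg per 0.05s [0, 0, 0, 0] rad/s 0.0
knob patch diff 24.773125
20.45 [516.65809341  32.77596738 411.52494918] [-0.37706719  0.65851237 -0.44694706]
```

View pics/g.png

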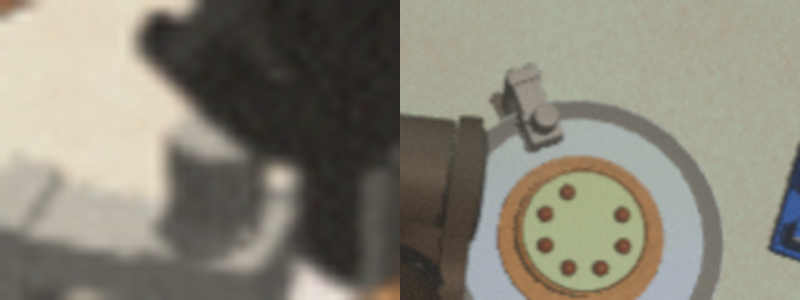

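The knob sits directly on the guide with no shank showing, and its top lands within about 0.4 px of the predicted home position in the side view. The deck is still, so I'm handing in.

```bash
python3 -c "
from h import *
print(workorder.close_job())"
```

```text
the job is handed in; nothing more can be done
None
```

The lock pin is pressed home in the guide with its collar down, the deck stays held with the arm clear of everything, and the job was handed in at about 20.5 s; the hand-in returned no verdict.

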